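Check a menu frame for square with a slide rule and true it

TASK

Check the loose-jointed menu frame for squareness with the slide rule: hook the rule on the near left pin and draw it out lightly by its red knob until its far jaw bears on the far right pin, then measure the other diagonal the same way, from the near right pin to the far left pin. Compare the two lengths, stand the rule back on its feet on the worktop clear of the frame and its board, and slide the far rail sideways until the diagonals are equal to within 4 mm. Be gentle with the pins and leave the cups, jugs and other things around where they are.

Things in the scene. Friction and masses are not known exactly. Their poses are not given: they have to be found in the camera images.
- menu_frame: Dark wooden frame on a pale plywood board 190 (x) x 270 (y) x 10 mm, fixed. Origin: centre of the board's underside; x to the far rail, y left, z up. Four brass corner pins 12 mm thick, tops 52 mm above the worktop: near ones at x = -65, y = +90 and -90 mm; far ones at x = +65, 180 mm apart, shifted in y with the far rail (up to 11 mm either way from y = +90, -90).
- rail (a joint): Position of the far rail (with both far pins) along its track, m; grows to the right (-y of the frame). Zero is the left end of the track, not square. If A is the diagonal near left to far right and B the other, the rail is too far right by (A*A - B*B)/(4 x 180 mm). It is stiff (12 N), stays parallel to the near rail and stays where left; the side bars follow.
- rail_grip (a point): A fixed point of the frame at x = +65, y = 0 mm, 36 mm above the worktop: on the top of the far rail, near its middle. The rail is 14 mm wide (x), runs along y, 26 mm high above the board; grip it here from above across its width to shift it. Between the rails the board is free; side bars' tops are at 31 mm.
- pin_near_left (a point): Top centre of the near left brass pin, 52 mm above the worktop. It and the near rail (top 36 mm above the worktop, 20 mm wide round the pin) are fixed.
- pin_near_right (a point): Top centre of the near right brass pin, likewise fixed.
- rule: Loose slide rule, about 0.24 kg, 215 mm long shut, standing on its steel V notch (near end) and flat jaw (far end). Origin: under the near notch's seat, at the height of the feet; x along the rule to the far jaw, z up. Pale wooden beam 24 mm wide, x -14 to 146, z 18 to 26 mm. An aluminium slide on it (12 mm wide, z 26 to 32) carries the far jaw and the knob.
- rule_hook: Near V notch, fixed to the beam, 18 mm deep below it. 130 degree V, open downwards and to +x, mouth 34 mm wide. Lower it with the pin 8 mm or more to its +x side, feet a few mm above the rail top; drawn to +x it catches behind the pin and centres on it.
- rule_nose: The far jaw on the end of the slide: an upright flat steel plate across the rule, 36 mm wide, 5 thick, feet level with the notch's. Its +x face lies 6 mm behind nose_seat. Drawn to +x it bears on the far pin's inner side, anywhere along its width. Origin as nose_seat.
- rule_slide (a joint): The reading: how far the slide is drawn out, 0 to 0.050 m. Pin to pin length = 0.195 m + this when notch and jaw both bear, to about 1 mm. A weak spring (2 N shut, 3.3 N full out) draws it shut when let go.
- hook_seat (a point): Where the axis of a 12 mm pin lies when seated in the near notch, at the height of the feet.
- nose_seat (a point): 6 mm in front of the middle of the far jaw's face, i.e. level with the axis of a 12 mm pin that it bears on, at the height of the feet.
- rule_knob: Red square knob 18x18 mm, z 33 to 73 mm above the feet; origin under its centre at the height of the feet, x = 110 mm from the rule's origin when shut; axes as the rule's. Carries the whole rule. Tied to the slide by a spring of 2 N per mm along x, 10 mm either way, so the pull grows softly once the far jaw bears: about 5 N there is right, 14 N too much.
- espresso_cup_2: Bystander: white cup, blue inside, 58x87x55 mm, left of the frame; leave it.
- shot_glass: Bystander: clear glass, 47 mm wide, 58 high, left of the frame; leave it.
- tamper: Bystander: steel foot and brown wooden handle, 58 mm wide, 83 high, left of the frame; leave it.
- milk_pitcher: Bystander: steel jug 66x91x98 mm, far right; leave it.
- small_pitcher: Bystander: steel jug 67x60x76 mm, right; leave it.

How it is judged:
On the way, in this order (a step that is already met when the one before it is completed fails the run):
1. the rule hooked on the near left pin, drawn out, its far jaw bearing on the far right pin (contact force between rule_hook and menu_frame above 1 N and contact force between rule_nose and menu_frame above 2.5 N and horizontal distance between hook_seat and pin_near_left below 0.006 m and y of nose_seat in the frame of menu_frame below -0.06 m and x of nose_seat in the frame of menu_frame between 0.052 and 0.078 m), for 0.2 s.
2. the rule hooked on the near right pin, drawn out, its far jaw bearing on the far left pin (contact force between rule_hook and menu_frame above 1 N and contact force between rule_nose and menu_frame above 2.5 N and horizontal distance between hook_seat and pin_near_right below 0.006 m and y of nose_seat in the frame of menu_frame above 0.06 m and x of nose_seat in the frame of menu_frame between 0.052 and 0.078 m), for 0.2 s.
At the end, for the whole second after the job is handed in: The frame is square: the far rail within 2.5 mm of its square place (diagonals equal within about 4 mm). The rule stands upright on its feet on the worktop, at rest, not touching the frame or its board (value of joint rail between 0.0135 and 0.0185 m and height (world z) of rule between -0.004 and 0.006 m and angle between rule's own z axis and vertical below 0.1 rad and contact force between rule and menu_frame below 0.05 N and linear speed of rule below 0.02 m/s).
It fails at once if the far jaw pressed on the frame with more than 14 N (contact force between rule_nose and menu_frame above 14 N).
It fails at once if the near notch pressed on the frame with more than 14 N (contact force between rule_hook and menu_frame above 14 N).
It fails at once if a cup, glass, tamper or jug moved by more than 30 mm (distance of any of espresso_cup_2, shot_glass, tamper, milk_pitcher, small_pitcher from where it was at the start of the episode above 0.03 m).
It also fails if it takes over 72 s, if anything falls off the work surface, if the arm or the gripper's body presses on something with over 40 N, if the wrist force passes 120 N, or if a joint passes its speed limit or range.

ROBOT

A 6-joint arm with a two-finger parallel gripper is mounted at the origin on a cart in front of the work surface, level with it; the furniture and walls round the work are solid. World frame = base frame: x ahead of the robot, y to its left, z up, the work surface at z = 0. Lengths are in m, angles in rad, forces in N, time in s.
With the tool pointing down it reaches from about 0.35 to 0.775 m from the base axis. Payload 5.5 kg.
Tool frame: the origin (TCP) lies at the very end of the fingers, on their centre line; the grasp point (between the pads) lies env.hold_point_z behind it (env.hold_point_z is the distance from the TCP to the grasp point, in m); z points along the fingers, y is the line along which they close (so a half turn about z gives the same grasp; the last joint's range is limited). The gripper opens to 85 mm and grips with 20 to 120 N. Pads are 22 mm wide; open, the fingers measure 114 mm over their backs; the gripper's body (76 mm by 85 mm) begins 54 mm behind the grasp point. The pads swing forward as they close: fully open they stand 13 mm farther back than shut.
Start: joints at [1.009, 0.313, 0.046, 1.304, 0, 1.431], TCP at [0.235, 0.525, 0.231] pointing down, gripper open.
Joint ranges: [-2.76, 2.76], [-0.86, 1.69], [-1.03, 1.26], [-2.2, 2.34], [-1.47, 1.5], [-3.14, 3.14]. Speed limits (rad/s): [2.57, 2.57, 3.14, 3.14, 3.14, 3.14].

INTERFACE

Orientations are given as a unit quaternion [w, x, y, z].
In Python, from workcell import env gives the robot as it stands.
- The arm moves only by the tool carry_out, never from a script. Its argument "steps" is a list of rows, each a list of 3 entries, a list of its own where there are three numbers: the turn, a rotation vector about the tool's x, y, z in degrees, then the shift along the tool's x, y, z in cm, then the closure in counts, from 0 (fully open) to 255 (shut). A call has exactly 8 rows; each row is the pose to reach, as a shift and turn from the pose commanded when the call began, along the tool's axes at that moment; what a row does not reach only later rows make up. A row lasts 1/8 s, in which the tool goes at most 62.5 mm and 10.7 degrees, less where a joint would pass 70% of its speed; a pose out of reach is approached as far as the arm can. A call with a gripper value outside its range is refused whole. The fingers move at their own pace and stop on an object; "force" is the grip in N (left out, the last holds). Time passes only in rows, so rows that repeat a pose let the fingers close, or fill a call up. It gives the time, the measured TCP pose, the force, the opening and the grip force at its end, in the units of the state.
- env.get_state(): the state, without advancing time (a new reading comes with each control period).
- env.read_camera(name): name is "scene" or "top" or "wrist"; returns (picture, depth): 400x640x3 uint8, red, green, blue; 400x640 float32, m along the optical axis (not along the pixel's ray), 0 where there is no reading.
- env.get_calibration(name): a dict with "fx", "fy", "cx", "cy" (pixels), "origin" and "orientation" of the camera in the world. Camera axes: x right, y up, looking along -z (the intrinsics and any distortion apply to the point x, -y, -z); pixel columns grow to the right and rows downward; lengths in m; the calibration is good to about 2 mm. A picture is of the moment at which its call begins: read the wrist's pose just before it. get_calibration takes no time and is no camera call; for the wrist camera it gives the pose at the moment of the call.
- env.hand_in(): hands the job in; it is judged then, once.
The state is a dict: "clock": time; "joint_pos": joint angles; "qvel": joint speeds; "tau": joint torques, N m; "tcp_pos": TCP position; "orientation": TCP orientation; "wrist_force": force on the tool from outside, world axes, zero at the start; "ft_torque": the same for the moment, N m; "finger_gap": finger opening in m; "grip_force": force on a finger pad.
Only numpy, scipy, OpenCV 4.12 (cv2) and the standard library are available. Lean on these libraries where they do the work, as an engineer would, in place of code of your own. Each camera call takes 0.05 s, during which the arm holds its last target. There are 200 camera calls.

## Working session

There is one attempt and no reset: what is moved stays moved. The work goes in short steps, Python scripts to look and compute and a tool call to move; the robot and the scene stay as the last step left them, time stands still between calls to the robot, and variables do not carry over. Pictures are saved under pics/ and viewed, at most 10 in all, crops included, and the job is handed in when it is done.

Besides the shell and the picture viewer there is one more tool, called after "Request:" as name([rows], argument=value, ...), one row to a line, values as JSON. carry_out: Moves the arm, as the interface text tells. Its arguments: {"type":"object","properties":{"steps":{"type":"array","items":{"type":"array"}},"force":{"type":"number"}},"required":["steps"]}

```bash
ls; mkdir -p pics; python3 - <<'E'
from workcell import env
import cv2
print(env.get_state(), env.hold_point_z)
for n in ("top","scene"):
    print(n, env.get_calibration(n))
    p,d=env.read_camera(n)
    cv2.imwrite(f"pics/{n}0.png",cv2.cvtColor(p,cv2.COLOR_RGB2BGR))
    import numpy as np; np.save(f"{n}0.npy",d)
print(env.get_calibration("wrist"))
E
```

```text
pics
{'clock': 0.0, 'joint_pos': array([ 1.00939204e+00,  3.14015922e-01,  4.49977348e-02,  1.30361004e+00,
       -2.71451118e-06,  1.43118848e+00]), 'qvel': array([-0.00010872,  0.00111264,  0.00010438, -0.00065462, -0.00117259,
        0.00089705]), 'tau': array([-1.29511362e-03, -4.80633116e+01,  2.98530811e+01,  1.95570441e-02,
       -3.32066011e-04,  2.16820524e-05]), 'tcp_pos': array([0.23514649, 0.52416512, 0.23040772]), 'orientation': array([-3.13238307e-04,  2.09338210e-01,  9.77842868e-01, -8.60726533e-04]), 'wrist_force': array([-0.11735341,  0.69111811, -0.4084652 ]), 'ft_torque': array([ 0.07329433,  0.07090615, -0.02207353]), 'grip_force': 0.0, 'finger_gap': 0.08517464458696414} 0.0187
top {'fx': 458.79490797801435, 'fy': 458.79490797801435, 'cx': 315.8797019216352, 'cy': 207.95193568177882, 'origin': array([-0.10953349, -0.30192422,  1.24196245]), 'orientation': array([ 0.80153641,  0.20983556, -0.13739529, -0.54279918])}
scene {'fx': 447.70880441644385, 'fy': 447.70880441644385, 'cx': 320.7473306555728, 'cy': 194.7352370921558, 'origin': array([-0.03708763, -1.02391582,  0.61426391]), 'orientation': array([ 0.82359019,  0.5112584 , -0.11945459, -0.21458014])}
{'fx': 317.3407754652654, 'fy': 317.3407754652654, 'cx': 316.64403523718096, 'cy': 197.51965066087453, 'origin': array([0.1681609 , 0.5540278 , 0.37188013]), 'orientation': array([ 0.83069687, -0.12112476, -0.07680988,  0.53793284])}
```

View pics/top0.png

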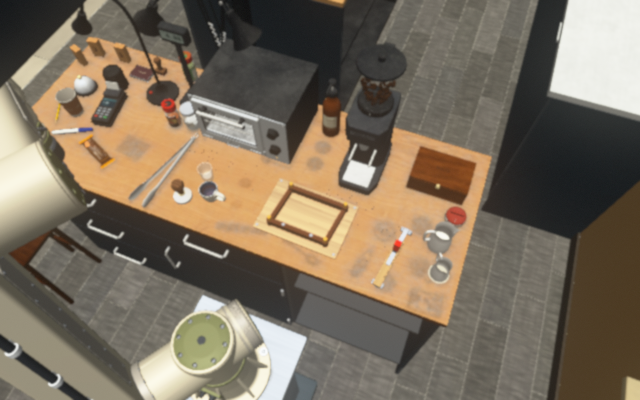

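View pics/scene0.png

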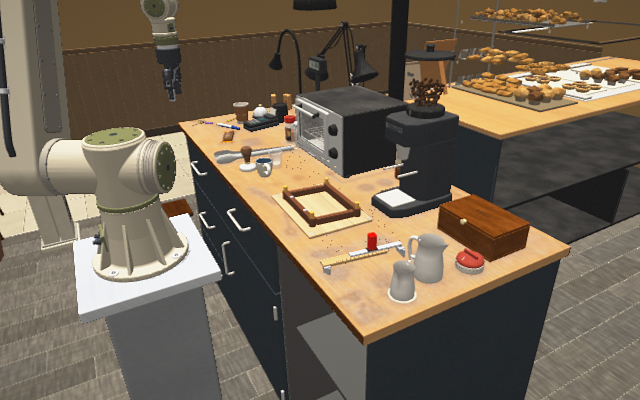

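The top view shows the frame's board centred near (306,215) with its corners at about (273,182), (357,205), (337,253) and (256,223). The rule runs from about (379,283) to (405,231), with the red knob at (398,244). The scene view agrees, with the knob at (372,241).

```bash
cat > h.py <<'E'
import numpy as np, cv2
from scipy.spatial.transform import Rotation as R
from workcell import env
def rot(q): return R.from_quat([q[1],q[2],q[3],q[0]])
def ray(c,u,v):
    d=np.array([(u-c['cx'])/c['fx'],-(v-c['cy'])/c['fy'],-1.])
    return np.array(c['origin']),rot(c['orientation']).apply(d)
def onz(c,u,v,z):
    o,d=ray(c,u,v); return o+d*(z-o[2])/d[2]
def two(c1,p1,c2,p2):
    o1,d1=ray(c1,*p1);o2,d2=ray(c2,*p2)
    s=np.linalg.lstsq(np.c_[d1,-d2],o2-o1,rcond=None)[0]
    a,b=o1+d1*s[0],o2+d2*s[1]; return (a+b)/2,np.linalg.norm(a-b)
def redmask(p):
    h=cv2.cvtColor(p,cv2.COLOR_RGB2HSV); return (((h[...,0]<6)|(h[...,0]>174))&(h[...,1]>190)&(h[...,2]>120)).astype(np.uint8)
def blobs(m,amin=15):
    n,l,s,c=cv2.connectedComponentsWithStats(m.astype(np.uint8)); return [(s[i,4],c[i].round(1),s[i,:4]) for i in range(1,n) if s[i,4]>=amin]
def move_to(target_pos,yaw):
    """shift (cm, tool axes) and turn (deg about tool z) from present pose to tcp target, tool down, tool y at yaw (world)"""
    s=env.get_state(); r=rot(s['orientation'])
    y=np.array([np.cos(yaw),np.sin(yaw),0]); 
    if y@r.apply([0,1,0])<0: y=-y
    z=np.array([0,0,-1.]); x=np.cross(y,z)
    rt=R.from_matrix(np.c_[x,y,z])
    return (r.inv()*rt).as_rotvec(degrees=True).round(1), (r.inv().apply(np.array(target_pos)-s['tcp_pos'])*100).round(2)
E
python3 - <<'E'
from h import *
T=env.get_calibration("top");S=env.get_calibration("scene")
for n in("top","scene"):
    p=cv2.cvtColor(cv2.imread(f"pics/{n}0.png"),cv2.COLOR_BGR2RGB); print(n,blobs(redmask(p)))
print('knob',two(T,(398,244),S,(372,241)))
b=[onz(T,*c,.01) for c in[(273,182),(357,205),(337,253),(256,223)]]
print(np.round(b,3),np.mean(b,0))
print('rule',onz(T,379,283,.026),onz(T,408,230,.026))
for q in[(209,190),(205,172),(181,190),(438,238),(440,270),(360,175)]: print(q,onz(T,*q,.04).round(3))
E
```

```text
top [(np.int32(53), array([167.5, 104.9]), array([161, 100,  13,  10], dtype=int32)), (np.int32(27), array([397.3, 243.7]), array([395, 241,   6,   6], dtype=int32))]
scene [(np.int32(50), array([289.2, 118.9]), array([285, 116,  10,   7], dtype=int32)), (np.int32(132), array([371.6, 240.8]), array([368, 233,   9,  17], dtype=int32))]
knob (array([ 0.47335955, -0.30661733,  0.05509997]), np.float64(0.005444910670908329))
[[ 0.559  0.124  0.01 ]
 [ 0.578 -0.152  0.01 ]
 [ 0.405 -0.151  0.01 ]
 [ 0.407  0.111  0.01 ]] [ 0.48741647 -0.01723243  0.01      ]
rule [ 0.35724275 -0.29326661  0.026     ] [ 0.5449497  -0.32163493  0.026     ]
(209, 190) [0.444 0.284 0.04 ]
(205, 172) [0.498 0.327 0.04 ]
(181, 190) [0.412 0.364 0.04 ]
(438, 238) [ 0.545 -0.409  0.04 ]
(440, 270) [ 0.451 -0.439  0.04 ]
(360, 175) [ 0.666 -0.129  0.04 ]
```

```bash
python3 - <<'E'
from h import *
s=env.get_state(); r=rot(s['orientation']); c=env.get_calibration('wrist')
print('cam in tool',r.inv().apply(c['origin']-s['tcp_pos']).round(3),'look',r.inv().apply(rot(c['orientation']).apply([0,0,-1])).round(3),'right',r.inv().apply(rot(c['orientation']).apply([1,0,0])).round(3))
print(r.as_matrix().round(3))
print(move_to((.44,-.02,.27),np.radians(90)))
print(move_to((.473,-.307,.2),np.radians(-9)))
E
```

```text
cam in tool [ 0.073 -0.    -0.141] look [-0.284 -0.001  0.959] right [-0.     1.     0.001]
[[-0.912  0.409 -0.001]
 [ 0.409  0.912 -0.001]
 [ 0.    -0.002 -1.   ]]
(array([ -0.1,  -0. , -24.2]), array([-40.97, -41.27,  -3.89]))
(array([-0.1,  0.1, 74.8]), array([-55.73, -66.09,   3.14]))
```

Request:
carry_out([
  [[0,0,-10],[-5,-4,-2],0],
  [[0,0,-20],[-9,-8.5,-2],0],
  [[0,0,-24],[-13,-13,-2],0],
  [[0,0,-24],[-17,-18,-2],0],
  [[0,0,-24],[-21,-22.5,-2],0],
  [[0,0,-24],[-25,-27,-2],0],
  [[0,0,-24],[-29,-31.5,-2],0],
  [[0,0,-24],[-33,-36,-2],0],
])

```text
clock: 1.1
tcp_pos: [0.3892, 0.0592, 0.2512]
orientation: [0.0, 0.001, 1.0, 0.0]
wrist_force: [0.6, 0.9, 0.2]
finger_gap: 0.0852
grip_force: 0.0
```

```bash
python3 - <<'E'
from h import *
print(env.get_state()['tcp_pos'],move_to((.46,-.13,.25),np.radians(90)))
E
```

```text
[0.38918196 0.05921485 0.251246  ] (array([ 0. ,  0. , -0.2]), array([ -7.13, -18.9 ,   0.12]))
```

```bash
cat > snap.py <<'E'
import sys,pickle
from h import *
n=sys.argv[1]; c=env.get_calibration('wrist'); p,d=env.read_camera('wrist')
cv2.imwrite(f'pics/{n}.png',p[...,::-1]); pickle.dump((c,d),open(n+'.pkl','wb'))
E
python3 snap.py w1
```

Request:
carry_out([
  [[0,0,0],[-2,-5,0],0],
  [[0,0,0],[-4,-10,0],0],
  [[0,0,0],[-6,-15,0],0],
  [[0,0,0],[-7,-19,0],0],
  [[0,0,0],[-7,-19,0],0],
  [[0,0,0],[-7,-19,0],0],
  [[0,0,0],[-7,-19,0],0],
  [[0,0,0],[-7,-19,0],0],
])

```text
clock: 2.15
tcp_pos: [0.4584, -0.1281, 0.2515]
orientation: [0.0, 0.001, 1.0, 0.0]
wrist_force: [0.5, -0.9, -0.0]
finger_gap: 0.0855
grip_force: 0.0
```

```bash
python3 snap.py w2
```

```text
(no output)
```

View pics/w1.png

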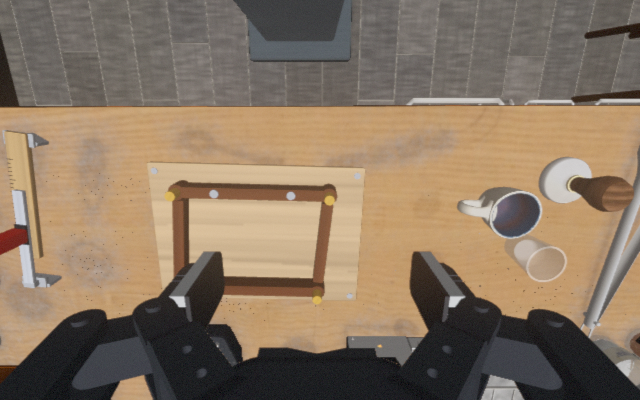

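View pics/w2.png

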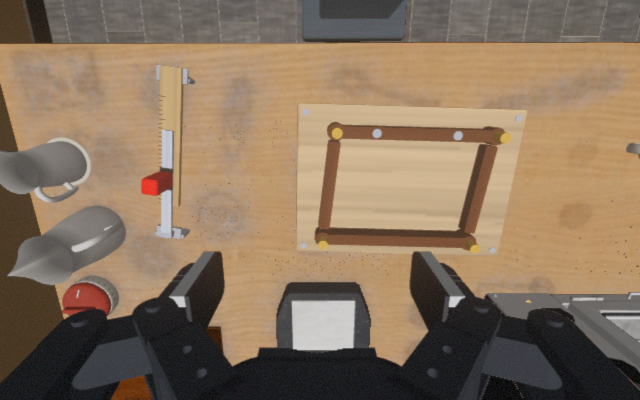

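In w2 the pins are at near right (337,133), near left (505,138), far right (323,245) and far left (475,249). The rule runs from its notch at (175,75) to its jaw at (170,233), with the knob top near (150,187). w1 shows three of the same pins, at (170,196), (330,200) and (317,300).

```bash
python3 - <<'E'
from h import *; import pickle
B={}
for n in('w1','w2'):
    p=cv2.imread(f'pics/{n}.png')[...,::-1].copy(); h=cv2.cvtColor(p,cv2.COLOR_RGB2HSV)
    m=(h[...,0]>16)&(h[...,0]<28)&(h[...,1]>150)&(h[...,2]>150)
    print(n,[(b[0],b[1]) for b in blobs(m,20)]); print('red',blobs(redmask(p),20))
    c,d=pickle.load(open(n+'.pkl','rb')); B[n]=c
c1,c2=B['w1'],B['w2']
P={}
for k,a,b in[('nr',(170,196),(337,133)),('nl',(330,200),(505,138)),('fl',(317,300),(475,249))]: print(k,two(c1,a,c2,b))
for k,b in[('nr',(337,133)),('nl',(505,138)),('fr',(323,245)),('fl',(475,249))]: P[k]=onz(c2,*b,.05);print(k,P[k].round(4))
print('rule jaw/notch/edges z.026',[onz(c2,*q,.026).round(4) for q in[(162,70),(182,70),(174,205),(163,130),(173,130),(162,225),(172,225)]])
print('knob',two(c1,(0,240),c2,(146,186)), [onz(c2,*q,.073).round(4) for q in[(141,181),(160,179),(143,194),(162,192)]])
E
python3 -c "
import cv2
p=cv2.imread('pics/w2.png')[50:260,120:220];cv2.imwrite('pics/c1.png',cv2.resize(p,None,fx=2.8,fy=2.8,interpolation=2))
"
```

```text
w1 [(np.int32(27), array([317. , 298.4]))]
red [(np.int32(80), array([  8. , 234.6]), array([  0, 229,  23,  12], dtype=int32))]
w2 [(np.int32(33), array([474., 248.]))]
red [(np.int32(238), array([149.5, 186.4]), array([142, 178,  16,  17], dtype=int32))]
nr (array([ 0.41514149, -0.10654384,  0.04891443]), np.float64(0.00018006568117882732))
nl (array([0.42073171, 0.07403784, 0.04781289]), np.float64(0.00011943643813142647))
fl (array([0.55024324, 0.05895269, 0.04998081]), np.float64(3.203808034885684e-05))
nr [ 0.415  -0.1066  0.05  ]
nl [0.4204 0.0727 0.05  ]
fr [ 0.5448 -0.121   0.05  ]
fl [0.5502 0.0589 0.05  ]
rule jaw/notch/edges z.026 [array([ 0.35  , -0.2948,  0.026 ]), array([ 0.3501, -0.2733,  0.026 ]), array([ 0.5028, -0.3016,  0.026 ]), array([ 0.4135, -0.3026,  0.026 ]), array([ 0.4135, -0.2912,  0.026 ]), array([ 0.5288, -0.3198,  0.026 ]), array([ 0.5288, -0.3075,  0.026 ])]
knob (array([ 0.47490585, -0.32606129,  0.03729988]), np.float64(0.0024409712063594023)) [array([ 0.4616, -0.3102,  0.073 ]), array([ 0.4595, -0.2902,  0.073 ]), array([ 0.4756, -0.3103,  0.073 ]), array([ 0.4734, -0.2901,  0.073 ])]
```

View pics/c1.png

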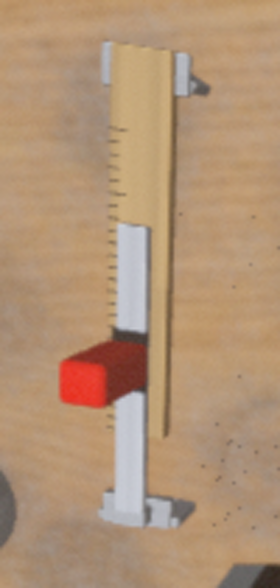

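The crop shows the red knob top at full-image pixels 141–158, 178–195. The slide centreline runs from (168,130) to (166,234).

```bash
python3 - <<'E'
from h import *; import pickle
c=pickle.load(open('w2.pkl','rb'))[0]
k=onz(c,149.5,186.5,.073); a=onz(c,167.9,130.4,.032); b=onz(c,166.1,233.9,.032)
yaw=np.arctan2(*(b-a)[1::-1]); print(k,a,b,np.degrees(yaw))
print(move_to((k[0],k[1],.14),yaw), move_to((k[0],k[1],.041),yaw))
E
```

```text
[ 0.467456  -0.3022881  0.073    ] [ 0.41343445 -0.29431311  0.032     ] [ 0.53814001 -0.31330466  0.032     ] -8.659103649117451
(array([ -0. ,   0. , -81.4]), array([ -0.92, -17.41,  11.15])) (array([ -0. ,   0. , -81.4]), array([ -0.91, -17.41,  21.05]))
```

Request:
carry_out([
  [[0,0,-10.5],[0,-4,2],0],
  [[0,0,-21],[-0.5,-9,4],0],
  [[0,0,-31.5],[-0.9,-14,7],0],
  [[0,0,-42],[-0.9,-17.4,9],0],
  [[0,0,-52.5],[-0.9,-17.4,11],0],
  [[0,0,-63],[-0.9,-17.4,11],0],
  [[0,0,-73],[-0.9,-17.4,11],0],
  [[0,0,-81.4],[-0.9,-17.4,11],0],
])

```text
clock: 3.2
tcp_pos: [0.4672, -0.3026, 0.1413]
orientation: [0.0, -0.653, 0.757, 0.0]
wrist_force: [-0.1, -0.9, 0.3]
finger_gap: 0.0856
grip_force: 0.0
```

```bash
python3 - <<'E'
from h import *
s=env.get_state();print(s['tcp_pos'],s['joint_pos'].round(2),move_to((.4675,-.3025,.041),np.radians(-8.66)))
E
python3 snap.py w3
```

```text
[ 0.46724522 -0.30263139  0.14126446] [-0.72  0.32 -0.17  1.08  0.   -2.14] (array([-0. ,  0. ,  0.2]), array([-1.000e-02, -2.000e-02,  1.003e+01]))
```

View pics/w3.png

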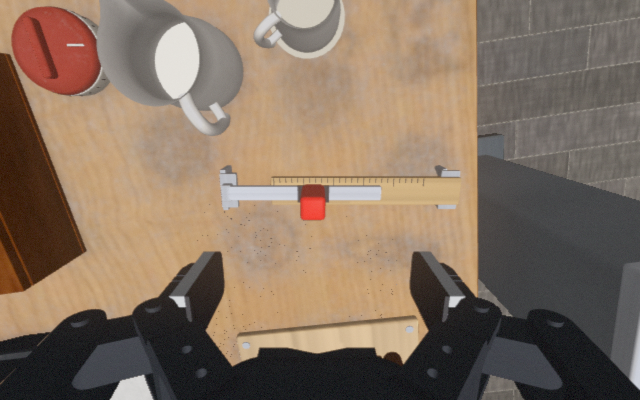

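The knob top is at about (313,208), close to the fingers' centre column. The rule lies along the image rows.

```bash
python3 - <<'E'
from h import *; import pickle
c=pickle.load(open('w3.pkl','rb'))[0];c2=pickle.load(open('w2.pkl','rb'))[0]
p=cv2.imread('pics/w3.png')[...,::-1].copy();print(blobs(redmask(p)))
h=cv2.cvtColor(p,cv2.COLOR_RGB2HSV); print(h[182:224:3,313].tolist())
k=two(c,(313.3,207.5),c2,(149.5,186.5));print(k,onz(c,313.3,207.5,.073))
a=onz(c,380,193.5,.032);b=onz(c,230,194,.032);d=b-a;print(np.degrees(np.arctan2(d[1],d[0])),a,b)
E
```

```text
[(np.int32(277), array([311.9, 209.2]), array([301, 197,  24,  23], dtype=int32))]
[[18, 92, 210], [5, 155, 130], [4, 165, 124], [4, 161, 128], [4, 168, 126], [3, 201, 189], [2, 186, 235], [3, 181, 241], [3, 182, 242], [2, 183, 242], [2, 190, 241], [2, 193, 241], [2, 201, 233], [16, 97, 195]]
(array([ 0.46833065, -0.30465961,  0.06871069]), np.float64(0.0004656467905766617)) [ 0.46785434 -0.30612191  0.073     ]
-8.267548321973893 [ 0.41425808 -0.2966332   0.032     ] [ 0.53612354 -0.31434096  0.032     ]
```

Request:
carry_out([
  [[0,0,0.2],[0.2,0,5],0],
  [[0,0,0.2],[0.2,0,9],0],
  [[0,0,0.2],[0.2,0,10],0],
  [[0,0,0.2],[0.2,0,10],0],
  [[0,0,0.2],[0.2,0,10],255],
  [[0,0,0.2],[0.2,0,10],255],
  [[0,0,0.2],[0.2,0,10],255],
  [[0,0,0.2],[0.2,0,10],255],
], force=50)

```text
clock: 4.25
tcp_pos: [0.4679, -0.3057, 0.0422]
orientation: [0.001, -0.65, 0.76, -0.001]
wrist_force: [2.9, -0.9, 1.1]
finger_gap: 0.0173
grip_force: 52.1
```

Request:
carry_out([
  [[0,0,0],[0,0,-4],255],
  [[0,0,0],[0,0,-8.5],255],
  [[0,0,9],[-5,0.6,-8.5],255],
  [[0,0,19],[-11,1.4,-8.5],255],
  [[0,0,29],[-17,2.2,-8.5],255],
  [[0,0,39],[-23,3,-8.5],255],
  [[0,0,49],[-28,3.7,-8.5],255],
  [[0,0,49],[-29.4,3.7,-8],255],
])

```text
clock: 5.25
tcp_pos: [0.4752, -0.0062, 0.1212]
orientation: [-0.0, -0.277, 0.961, 0.0]
wrist_force: [0.4, -0.6, -2.4]
finger_gap: 0.0172
grip_force: 51.7
```

```bash
python3 snap.py w4; python3 - <<'E'
from h import *
s=env.get_state();print(s['tcp_pos'],s['wrist_force'],s['finger_gap'],move_to((.4733,-.0095,.083),np.radians(-57.3)))
E
```

```text
[ 0.47494192 -0.00514949  0.12042717] [ 0.21248085  2.75401038 -3.64297076] 0.017281785484142637 (array([ 0.1, -0. , -0.5]), array([ 0.37, -0.29,  3.74]))
```

View pics/w4.png

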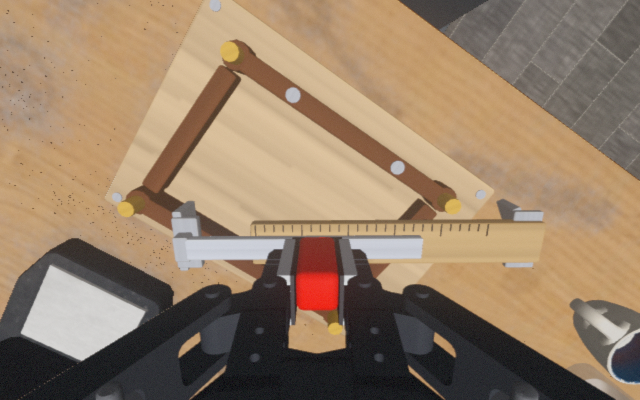

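The rule hangs straight, with its notch at right (517,237) and jaw at left (187,237). The near left pin is at (453,206), the far right pin at (127,209) and the near right pin at (231,50).

```bash
python3 - <<'E'
from h import *; import pickle
c=pickle.load(open('w4.pkl','rb'))[0]
for n,q in dict(nl=(453,206),fr=(127,209),nr=(231,50),fl=(335,328)).items(): print(n,onz(c,*q,.05).round(4))
a=onz(c,422,247,.111);b=onz(c,190,248.5,.111);d=b-a;print(np.degrees(np.arctan2(d[1],d[0])),a,b)
print('notch/jaw ends',onz(c,543,244,.104),onz(c,176,238,.11))
E
```

```text
nl [0.4202 0.0733 0.05  ]
fr [ 0.5442 -0.1203  0.05  ]
nr [ 0.4139 -0.1062  0.05  ]
fl [0.5499 0.0585 0.05  ]
-57.52616442673802 [0.44432169 0.03991505 0.111     ] [ 0.50942125 -0.06237384  0.111     ]
notch/jaw ends [0.40930519 0.09867654 0.104     ] [ 0.5084966  -0.07127159  0.11      ]
```

Request:
carry_out([
  [[0,0,-0.5],[0.3,-0.2,2],255],
  [[0,0,-0.5],[0.3,-0.2,3.4],255],
  [[0,0,-0.5],[0.3,-0.2,3.8],255],
  [[0,0,-0.5],[0.3,-0.2,3.8],255],
  [[0,0,-0.5],[0.3,-1,3.8],255],
  [[0,0,-0.5],[0.3,-1.7,3.8],255],
  [[0,0,-0.5],[0.3,-2.4,3.8],255],
  [[0,0,-0.5],[0.3,-2.8,3.8],255],
])

```text
clock: 6.3
tcp_pos: [0.4886, -0.0345, 0.0834]
orientation: [0.0, -0.28, 0.96, 0.0]
wrist_force: [-1.1, 2.4, -2.3]
finger_gap: 0.0169
grip_force: 51.8
```

```bash
cat > st.py <<'E'
from h import *
s=env.get_state(); r=rot(s['orientation'])
print(s['clock'],s['tcp_pos'].round(4),'F tool',r.inv().apply(s['wrist_force']).round(2),'yaw',np.degrees(np.arctan2(*r.apply([0,-1,0])[1::-1])).round(2),s['finger_gap'].round(4))
E
python3 st.py; python3 snap.py w5
```

```text
Traceback (most recent call last):
  File "st.py", line 3, in <module>
    print(s['clock'],s['tcp_pos'].round(4),'F tool',r.inv().apply(s['wrist_force']).round(2),'yaw',np.degrees(np.arctan2(*r.apply([0,-1,0])[1::-1])).round(2),s['finger_gap'].round(4))
                                                                                                                                                              ^^^^^^^^^^^^^^^^^^^^^
AttributeError: 'float' object has no attribute 'round'
```

View pics/w5.png

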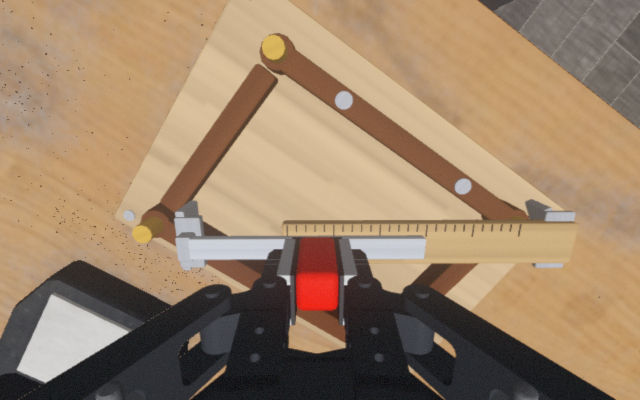

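The rule is hooked on the near left pin and the beam has stayed behind while the slide draws out. The far right pin, at (143,233), is in front of the jaw at (185,235).

Request:
carry_out([
  [[0,0,0],[0,-0.5,0],255],
  [[0,0,0],[0,-1,0],255],
  [[0,0,0],[0,-1.3,0],255],
  [[0,0,0],[0,-1.5,0],255],
  [[0,0,0],[0,-1.6,0],255],
  [[0,0,0],[0,-1.7,0],255],
  [[0,0,0],[0,-1.7,0],255],
  [[0,0,0],[0,-1.7,0],255],
])

```text
clock: 7.35
tcp_pos: [0.4975, -0.0486, 0.0833]
orientation: [0.0, -0.28, 0.96, -0.0]
wrist_force: [-0.9, 2.0, -1.4]
finger_gap: 0.0171
grip_force: 51.8
```

```bash
sed -i "s/s\['finger_gap'\].round(4)/round(s['finger_gap'],4)/" st.py; python3 st.py
```

```text
7.35 [ 0.4975 -0.0486  0.0833] F tool [-0.3   2.18  1.37] yaw -57.46 0.0171
```

Request:
carry_out([
  [[0,0,0],[0,-0.05,0],255],
  [[0,0,0],[0,-0.1,0],255],
  [[0,0,0],[0,-0.15,0],255],
  [[0,0,0],[0,-0.2,0],255],
  [[0,0,0],[0,-0.25,0],255],
  [[0,0,0],[0,-0.25,0],255],
  [[0,0,0],[0,-0.25,0],255],
  [[0,0,0],[0,-0.25,0],255],
])

```text
clock: 8.35
tcp_pos: [0.4989, -0.0507, 0.0833]
orientation: [0.0, -0.28, 0.96, -0.0]
wrist_force: [-1.4, 2.2, -1.7]
finger_gap: 0.0172
grip_force: 51.8
```

```bash
python3 st.py
```

```text
8.35 [ 0.4989 -0.0507  0.0833] F tool [0.   2.55 1.68] yaw -57.47 0.0172
```

Request:
carry_out([
  [[0,0,0],[0,-0.05,0],255],
  [[0,0,0],[0,-0.1,0],255],
  [[0,0,0],[0,-0.15,0],255],
  [[0,0,0],[0,-0.2,0],255],
  [[0,0,0],[0,-0.2,0],255],
  [[0,0,0],[0,-0.2,0],255],
  [[0,0,0],[0,-0.2,0],255],
  [[0,0,0],[0,-0.2,0],255],
])

```text
clock: 9.35
tcp_pos: [0.4999, -0.0523, 0.0833]
orientation: [0.0, -0.28, 0.96, 0.0]
wrist_force: [-2.0, 4.0, -1.7]
finger_gap: 0.0173
grip_force: 51.8
```

```bash
python3 st.py
```

```text
9.35 [ 0.4999 -0.0523  0.0833] F tool [-0.47  4.43  1.75] yaw -57.46 0.0173
```

Request:
carry_out([
  [[0,0,0],[0,-0.05,0],255],
  [[0,0,0],[0,-0.1,0],255],
  [[0,0,0],[0,-0.15,0],255],
  [[0,0,0],[0,-0.18,0],255],
  [[0,0,0],[0,-0.18,0],255],
  [[0,0,0],[0,-0.18,0],255],
  [[0,0,0],[0,-0.18,0],255],
  [[0,0,0],[0,-0.18,0],255],
])

```text
clock: 10.35
tcp_pos: [0.5005, -0.0534, 0.0832]
orientation: [-0.0, -0.28, 0.96, 0.001]
wrist_force: [-2.6, 6.0, 0.2]
finger_gap: 0.0171
grip_force: 51.9
```

```bash
python3 st.py; python3 snap.py w6
```

```text
10.35 [ 0.5005 -0.0534  0.0832] F tool [-1.05  6.44 -0.2 ] yaw -57.45 0.0171
```

View pics/w6.png

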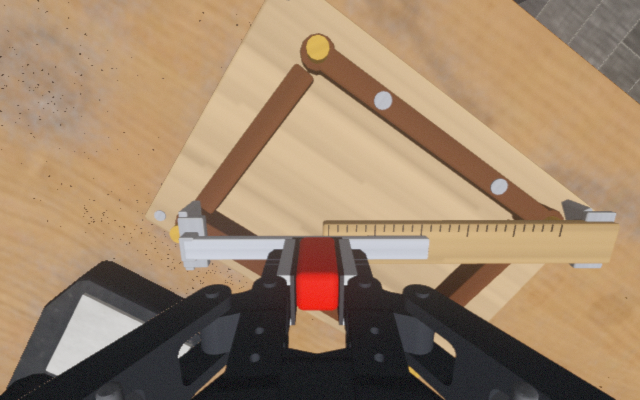

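The far jaw (190,240) is now against the far right pin at (175,235), and the hook end is seated at (590,235).

Request:
carry_out([
  [[0,0,0],[0,-0.04,0],255],
  [[0,0,0],[0,-0.08,0],255],
  [[0,0,0],[0,-0.1,0],255],
  [[0,0,0],[0,-0.1,0],255],
  [[0,0,0],[0,-0.1,0],255],
  [[0,0,0],[0,-0.1,0],255],
  [[0,0,0],[0,-0.1,0],255],
  [[0,0,0],[0,-0.1,0],255],
])

```text
clock: 11.4
tcp_pos: [0.5008, -0.0539, 0.0832]
orientation: [-0.0, -0.28, 0.96, 0.001]
wrist_force: [-2.7, 6.1, 0.6]
finger_gap: 0.017
grip_force: 52.0
```

```bash
python3 st.py
```

```text
11.4 [ 0.5008 -0.0539  0.0832] F tool [-0.96  6.58 -0.58] yaw -57.44 0.017
```

Request:
carry_out([
  [[0,0,0],[0,-0.05,0],255],
  [[0,0,0],[0,-0.12,0],255],
  [[0,0,0],[0,-0.12,0],255],
  [[0,0,0],[0,-0.12,0],255],
  [[0,0,0],[0,1,0],255],
  [[0,0,0],[0,2.2,0],255],
  [[0,0,0],[0,3.4,0],255],
  [[0,0,0],[0,4.6,0],255],
])

```text
clock: 12.4
tcp_pos: [0.4767, -0.0158, 0.0835]
orientation: [0.0, -0.28, 0.96, -0.001]
wrist_force: [-0.7, 0.2, -2.8]
finger_gap: 0.0172
grip_force: 51.7
```

```bash
python3 st.py; python3 - <<'E'
from h import *
nr=np.array([.4145,-.1064]);fl=np.array([.55,.0587]);u=(fl-nr)/np.linalg.norm(fl-nr);yaw=np.arctan2(u[1],u[0])
k=nr+u*.098; print(np.degrees(yaw),np.linalg.norm(fl-nr),k,u)
print(move_to((.465,-.02,.13),yaw)); print(move_to((*k,.13),yaw))
E
```

```text
12.4 [ 0.4767 -0.0158  0.0835] F tool [0.51 0.56 2.81] yaw -57.46 0.0172
50.623769977655336 0.21358431590357943 [ 0.47667217 -0.03064631] [0.63440988 0.77299683]
(array([-0.1,  0.1, 71.9]), array([ 1.21,  0.27, -4.65]))
(array([-0.1,  0.1, 71.9]), array([ 0.8 , -1.26, -4.65]))
```

Request:
carry_out([
  [[0,0,0],[0,0.6,-1],255],
  [[0,0,0],[0,0.6,-3],255],
  [[0,0,-7],[0.3,0.3,-4.7],255],
  [[0,0,-17],[0.6,-0.3,-4.7],255],
  [[0,0,-27.5],[0.8,-0.8,-4.7],255],
  [[0,0,-38],[0.8,-1.3,-4.7],255],
  [[0,0,-48.5],[0.8,-1.3,-4.7],255],
  [[0,0,-59],[0.8,-1.3,-4.7],255],
])

```text
clock: 13.4
tcp_pos: [0.4775, -0.0317, 0.1312]
orientation: [-0.0, 0.719, -0.696, 0.001]
wrist_force: [0.4, -0.4, -2.3]
finger_gap: 0.0172
grip_force: 51.7
```

Request:
carry_out([
  [[0,0,-10],[0,0,0],255],
  [[0,0,-20],[0,0,0],255],
  [[0,0,-30],[0,0,0],255],
  [[0,0,-40],[0,0,0],255],
  [[0,0,-49],[0,0,0],255],
  [[0,0,-49],[0,0,0],255],
  [[0,0,-49],[0,0,0],255],
  [[0,0,-49],[0,0,0],255],
])

```text
clock: 14.4
tcp_pos: [0.477, -0.0313, 0.1305]
orientation: [-0.0, 0.941, -0.338, 0.0]
wrist_force: [-0.5, -0.4, -2.6]
finger_gap: 0.0172
grip_force: 51.7
```

```bash
python3 st.py; python3 snap.py w7; python3 - <<'E'
from h import *
print(move_to((.4767,-.0306,.083),np.radians(50.6)),env.get_state()['joint_pos'].round(2))
E
```

```text
14.4 [ 0.477  -0.0313  0.1305] F tool [-0.11  0.62  2.61] yaw 50.45 0.0172
(array([-0. , -0. , -0.1]), array([-0.07, -0.03,  4.74])) [-0.23  0.18 -0.38  1.01 -0.   -2.69]
```

View pics/w7.png

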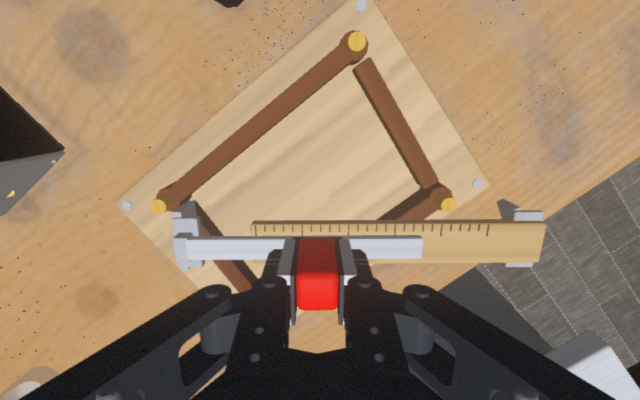

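In w7 the near right pin is at (448,205), just inside the notch end at (520,237). The far left pin is at (158,207), just ahead of the jaw at (187,237), so the layout matches the plan.

Request:
carry_out([
  [[0,0,0],[-0.05,0,2],255],
  [[0,0,0],[-0.05,0,4],255],
  [[0,0,0],[-0.05,0,4.7],255],
  [[0,0,0],[-0.05,0,4.7],255],
  [[0,0,0],[-0.05,-0.8,4.7],255],
  [[0,0,0],[-0.05,-1.5,4.7],255],
  [[0,0,0],[-0.05,-2.1,4.7],255],
  [[0,0,0],[-0.05,-2.5,4.7],255],
])

```text
clock: 15.45
tcp_pos: [0.4928, -0.0115, 0.0835]
orientation: [0.0, 0.941, -0.337, 0.0]
wrist_force: [-1.2, -2.9, -1.6]
finger_gap: 0.0176
grip_force: 51.8
```

```bash
python3 st.py; python3 snap.py w8; python3 - <<'E'
from h import *; import pickle
p=cv2.imread('pics/w8.png')[...,::-1].copy();h=cv2.cvtColor(p,cv2.COLOR_RGB2HSV)
# wooden beam right end along row 245
row=h[235:255].mean(0); print([(x,row[x].round().astype(int).tolist()) for x in range(530,600,6)])
m=(h[...,0]>16)&(h[...,0]<26)&(h[...,1]>190)&(h[...,2]>170); print([(b[0],b[1]) for b in blobs(m,15)])
E
```

```text
15.45 [ 0.4928 -0.0115  0.0835] F tool [0.9  2.98 1.58] yaw 50.55 0.0176
[(530, [18, 94, 205]), (536, [18, 94, 205]), (542, [18, 94, 205]), (548, [18, 93, 206]), (554, [18, 94, 205]), (560, [18, 94, 205]), (566, [17, 100, 202]), (572, [16, 108, 198]), (578, [16, 108, 199]), (584, [16, 108, 197]), (590, [17, 104, 198]), (596, [16, 105, 196])]
[]
```

Request:
carry_out([
  [[0,0,0],[0,-0.2,0],255],
  [[0,0,0],[0,-0.4,0],255],
  [[0,0,0],[0,-0.5,0],255],
  [[0,0,0],[0,-0.6,0],255],
  [[0,0,0],[0,-0.65,0],255],
  [[0,0,0],[0,-0.7,0],255],
  [[0,0,0],[0,-0.75,0],255],
  [[0,0,0],[0,-0.75,0],255],
])

```text
clock: 16.5
tcp_pos: [0.4972, -0.0058, 0.0833]
orientation: [-0.0, 0.941, -0.338, 0.0]
wrist_force: [-0.8, -3.3, -1.7]
finger_gap: 0.0176
grip_force: 51.9
```

```bash
python3 st.py
```

```text
16.5 [ 0.4972 -0.0058  0.0833] F tool [1.47 3.12 1.68] yaw 50.54 0.0176
```

Request:
carry_out([
  [[0,0,0],[0,-0.05,0],255],
  [[0,0,0],[0,-0.1,0],255],
  [[0,0,0],[0,-0.15,0],255],
  [[0,0,0],[0,-0.2,0],255],
  [[0,0,0],[0,-0.2,0],255],
  [[0,0,0],[0,-0.2,0],255],
  [[0,0,0],[0,-0.2,0],255],
  [[0,0,0],[0,-0.2,0],255],
])

```text
clock: 17.5
tcp_pos: [0.4984, -0.0044, 0.0833]
orientation: [0.0, 0.941, -0.338, 0.0]
wrist_force: [-1.3, -4.5, -0.3]
finger_gap: 0.0171
grip_force: 52.0
```

```bash
python3 st.py
```

```text
17.5 [ 0.4984 -0.0044  0.0833] F tool [1.87 4.35 0.32] yaw 50.53 0.0171
```

Request:
carry_out([
  [[0,0,0],[0,-0.05,0],255],
  [[0,0,0],[0,-0.1,0],255],
  [[0,0,0],[0,-0.15,0],255],
  [[0,0,0],[0,-0.2,0],255],
  [[0,0,0],[0,-0.2,0],255],
  [[0,0,0],[0,-0.2,0],255],
  [[0,0,0],[0,-0.2,0],255],
  [[0,0,0],[0,-0.2,0],255],
])

```text
clock: 18.5
tcp_pos: [0.4992, -0.0033, 0.0833]
orientation: [0.001, 0.941, -0.338, -0.0]
wrist_force: [-3.5, -5.3, 1.0]
finger_gap: 0.0172
grip_force: 52.2
```

```bash
python3 st.py
```

```text
18.5 [ 0.4992 -0.0033  0.0833] F tool [ 0.66  6.35 -0.98] yaw 50.51 0.0172
```

Request:
carry_out([
  [[0,0,0],[0,-0.05,0],255],
  [[0,0,0],[0,-0.1,0],255],
  [[0,0,0],[0,-0.15,0],255],
  [[0,0,0],[0,-0.2,0],255],
  [[0,0,0],[0,-0.2,0],255],
  [[0,0,0],[0,-0.2,0],255],
  [[0,0,0],[0,-0.2,0],255],
  [[0,0,0],[0,-0.2,0],255],
])

```text
clock: 19.5
tcp_pos: [0.5001, -0.0022, 0.0832]
orientation: [0.001, 0.941, -0.338, -0.0]
wrist_force: [-4.8, -8.5, 2.7]
finger_gap: 0.0173
grip_force: 52.4
```

```bash
python3 st.py
```

```text
19.5 [ 0.5001 -0.0022  0.0832] F tool [ 1.66  9.61 -2.69] yaw 50.49 0.0173
```

Request:
carry_out([
  [[0,0,0],[0,1.2,0],255],
  [[0,0,0],[0,2.5,0],255],
  [[0,0,0],[0,3.6,0],255],
  [[0,0,0],[0,3.6,-2.5],255],
  [[0,0,0],[0,3.6,-5],255],
  [[0,0,10],[3.8,8.5,-5],255],
  [[0,0,20],[7.6,13.4,-5],255],
  [[0,0,30],[11.4,18.4,-5],255],
])

```text
clock: 20.5
tcp_pos: [0.4721, -0.2167, 0.1335]
orientation: [-0.001, 0.82, -0.572, 0.0]
wrist_force: [1.6, 0.3, -2.0]
finger_gap: 0.017
grip_force: 51.8
```

```bash
python3 st.py; python3 - <<'E'
from h import *
print(move_to((.468,-.3055,.043),np.radians(-8.3)))
E
```

```text
20.5 [ 0.4721 -0.2167  0.1335] F tool [ 0.28 -1.57  2.03] yaw 20.25 0.017
(array([-0.1,  0.1, 28.6]), array([8.19, 3.48, 9.04]))
```

Request:
carry_out([
  [[0,0,10],[4.5,1.8,0],255],
  [[0,0,20],[8.2,3.5,0],255],
  [[0,0,28.6],[8.2,3.5,2],255],
  [[0,0,28.6],[8.2,3.5,6],255],
  [[0,0,28.6],[8.2,3.5,8.2],255],
  [[0,0,28.6],[8.2,3.5,8.8],255],
  [[0,0,28.6],[8.2,3.5,9.1],255],
  [[0,0,28.6],[8.2,3.5,9.1],255],
])

```text
clock: 21.5
tcp_pos: [0.4687, -0.3049, 0.0431]
orientation: [0.0, -0.656, 0.755, -0.001]
wrist_force: [-0.1, 0.1, -2.7]
finger_gap: 0.0172
grip_force: 51.7
```

```bash
python3 st.py
```

```text
21.5 [ 0.4687 -0.3049  0.0431] F tool [-0.08  0.15  2.73] yaw -8.06 0.0172
```

Request:
carry_out([
  [[0,0,0],[0,0,0.07],255],
  [[0,0,0],[0,0,0.07],255],
  [[0,0,0],[0,0,0.07],150],
  [[0,0,0],[0,0,0.07],0],
  [[0,0,0],[0,0,0.07],0],
  [[0,0,0],[0,0,0.07],0],
  [[0,0,0],[0,0,-4],0],
  [[0,0,0],[0,0,-10],0],
])

```text
clock: 22.5
tcp_pos: [0.4667, -0.3034, 0.1414]
orientation: [-0.0, -0.656, 0.755, 0.002]
wrist_force: [0.9, -1.5, 0.2]
finger_gap: 0.0856
grip_force: 0.0
```

```bash
python3 st.py; python3 snap.py w9; python3 - <<'E'
from h import *; import pickle
c=pickle.load(open('w9.pkl','rb'))[0]; p=cv2.imread('pics/w9.png')[...,::-1].copy()
h=cv2.cvtColor(p,cv2.COLOR_RGB2HSV)
top=(((h[...,0]<6)|(h[...,0]>174))&(h[...,1]>150)&(h[...,2]>215))
for b in blobs(top,100): print(b,onz(c,*b[1],.073).round(4))
al=(h[...,1]<50)&(h[...,2]>150); print([(b[0],b[1],b[2]) for b in blobs(al,150)])
fl=np.array([.55,.0587]);fr=np.array([.5445,-.1207])
g=np.array([.4177,-.017])+.13*np.array([.9995,-.03]); print('square mid',g)
ya=np.arctan2(-.0300,.9995)
print('frame yaw',np.degrees(ya)); print(move_to((.548,-.021,.15),ya)); print(env.get_state()['joint_pos'].round(2))
E
```

```text
22.5 [ 0.4667 -0.3034  0.1414] F tool [ 1.33 -1.13 -0.24] yaw -8.07 0.0856
(np.int32(476), array([313.4, 210.4]), array([302, 200,  23,  22], dtype=int32)) [ 0.4674 -0.3045  0.073 ]
[(np.int32(684), array([104. ,  58.2]), array([ 73,   0,  79, 106], dtype=int32)), (np.int32(2549), array([299.9,  22.5]), array([253,   0,  92,  59], dtype=int32)), (np.int32(3269), array([179.9,  70.3]), array([154,  22,  60, 114], dtype=int32)), (np.int32(184), array([216.6, 110.9]), array([208, 102,  19,  19], dtype=int32)), (np.int32(1413), array([252.1, 193.8]), array([220, 172,  78,  40], dtype=int32)), (np.int32(723), array([354.4, 194.3]), array([329, 187,  53,  15], dtype=int32)), (np.int32(659), array([634.8, 353.4]), array([626, 299,  14,  90], dtype=int32)), (np.int32(722), array([132.3, 389.5]), array([110, 375,  43,  25], dtype=int32))]
square mid [ 0.547635 -0.0209  ]
frame yaw -1.7192170947108667
(array([-0.4, -0.3, -6.3]), array([-2.936e+01, -3.670e+00,  1.000e-02]))
[-0.72  0.32 -0.15  1.1   0.   -2.15]
```

```bash
python3 - <<'E'
from h import *
c=env.get_calibration('top'); d=np.load('top0.npy')
v,u=np.mgrid[0:400,0:640]; q=np.stack([(u-c['cx'])/c['fx'],-(v-c['cy'])/c['fy'],-np.ones(u.shape)],-1)*d[...,None]
P=rot(c['orientation']).apply(q.reshape(-1,3))+c['origin']; P=P[(d.ravel()>0)&(P[:,0]<.95)&(P[:,0]>.3)]
for y0 in np.arange(-.24,.2,.04):
    for z0,z1 in((.03,.1),(.1,.2),(.2,.3),(.3,.6)):
        k=P[(abs(P[:,1]-y0-.02)<.02)&(P[:,2]>z0)&(P[:,2]<z1)&(P[:,0]>.56)]
        if len(k)>5: print(round(y0,2),z0,'xmin',np.percentile(k[:,0],3).round(3),len(k),end=' | ')
    print()
E
```

```text
-0.2 0.03 xmin 0.647 221 | -0.2 0.1 xmin 0.725 105 | -0.2 0.2 xmin 0.664 547 | -0.2 0.3 xmin 0.72 213 | 
-0.16 0.03 xmin 0.638 388 | -0.16 0.1 xmin 0.66 106 | -0.16 0.2 xmin 0.661 756 | -0.16 0.3 xmin 0.703 855 | 
-0.12 0.03 xmin 0.637 375 | -0.12 0.1 xmin 0.659 78 | -0.12 0.2 xmin 0.661 680 | -0.12 0.3 xmin 0.703 755 | 
-0.08 0.03 xmin 0.647 112 | -0.08 0.1 xmin 0.667 13 | -0.08 0.2 xmin 0.663 303 | -0.08 0.3 xmin 0.719 203 | 

0.0 0.03 xmin 0.797 198 | 0.0 0.1 xmin 0.801 318 | 0.0 0.2 xmin 0.784 84 | 
0.04 0.03 xmin 0.737 59 | 0.04 0.1 xmin 0.804 88 | 0.04 0.2 xmin 0.826 10 | 
0.08 0.03 xmin 0.633 518 | 0.08 0.1 xmin 0.633 870 | 0.08 0.2 xmin 0.635 604 | 
0.12 0.03 xmin 0.615 123 | 0.12 0.1 xmin 0.615 287 | 0.12 0.2 xmin 0.634 907 | 
0.16 0.03 xmin 0.624 146 | 0.16 0.1 xmin 0.624 255 | 0.16 0.2 xmin 0.633 907 |
```

Request:
carry_out([
  [[0,0,-2],[-6,-0.7,0],0],
  [[0,0,-6.3],[-12,-1.5,0],110],
  [[0,0,-6.3],[-18,-2.3,0],110],
  [[0,0,-6.3],[-24,-3.1,0],110],
  [[0,0,-6.3],[-28.9,-3.7,0],110],
  [[0,0,-6.3],[-28.9,-3.7,0],110],
  [[0,0,-6.3],[-28.9,-3.7,3],110],
  [[0,0,-6.3],[-28.9,-3.7,3],110],
])

```text
clock: 23.55
tcp_pos: [0.5432, -0.024, 0.1103]
orientation: [-0.001, -0.696, 0.718, 0.002]
wrist_force: [0.0, -0.1, 0.1]
finger_gap: 0.0487
grip_force: 0.0
```

```bash
python3 st.py; python3 snap.py w10; python3 - <<'E'
from h import *; import pickle
p=cv2.imread('pics/w10.png')[...,::-1].copy();h=cv2.cvtColor(p,cv2.COLOR_RGB2HSV);c=pickle.load(open('w10.pkl','rb'))[0]
m=(h[...,0]>16)&(h[...,0]<28)&(h[...,1]>160)&(h[...,2]>150)
for b in blobs(m,15): print(b,onz(c,*b[1],.05).round(4))
# dark rail between the fingers: columns along row
for v in(150,200,240):
    r=h[v-2:v+3].mean(0); dk=np.where((r[:,2]<140)&(r[:,1]>90))[0]; print(v,dk.min() if len(dk) else None,[ (int(a[0]),int(a[-1])) for a in np.split(dk,np.where(np.diff(dk)>2)[0]+1) if len(a)>5], )
print(move_to((.5475,-.026,.016),np.radians(-1.8)))
E
```

```text
23.55 [ 0.5432 -0.024   0.1103] F tool [ 0.11 -0.03 -0.08] yaw -1.81 0.0487
150 299 [(308, 316), (471, 490)]
200 300 [(305, 316), (464, 496)]
240 0 [(0, 8), (301, 316), (459, 490)]
(array([ 0.1,  0. , -0. ]), array([ 0.17, -0.37,  9.56]))
```

```bash
python3 - <<'E'
from h import *; import pickle
p=cv2.imread('pics/w10.png')[...,::-1].copy();c,d=pickle.load(open('w10.pkl','rb'))
print([(x,p[200,x].tolist(),round(float(d[200,x]),3)) for x in range(276,336,4)])
for x in(292,300,308,316): print(x,onz(c,x,200,.036).round(4))
E
```

```text
[(276, [209, 183, 149], 0.255), (280, [207, 181, 147], 0.254), (284, [203, 178, 143], 0.254), (288, [201, 176, 140], 0.253), (292, [206, 180, 146], 0.253), (296, [208, 181, 146], 0.254), (300, [135, 92, 62], 0.228), (304, [140, 93, 68], 0.227), (308, [138, 93, 66], 0.227), (312, [136, 91, 66], 0.228), (316, [133, 92, 65], 0.227), (320, [215, 190, 156], 0.254), (324, [212, 185, 150], 0.253), (328, [213, 187, 153], 0.255), (332, [216, 191, 154], 0.254)]
292 [ 0.5589 -0.0312  0.036 ]
300 [ 0.5533 -0.0311  0.036 ]
308 [ 0.5476 -0.0309  0.036 ]
316 [ 0.5419 -0.0307  0.036 ]
```

Request:
carry_out([
  [[0,0,0],[0.2,-0.4,3],110],
  [[0,0,0],[0.2,-0.4,7],110],
  [[0,0,0],[0.2,-0.4,9],110],
  [[0,0,0],[0.2,-0.4,9.4],110],
  [[0,0,0],[0.2,-0.4,9.4],255],
  [[0,0,0],[0.2,-0.4,9.4],255],
  [[0,0,0],[0.2,-0.4,9.4],255],
  [[0,0,0],[0.2,-0.4,9.4],255],
], force=80)

```text
clock: 24.6
tcp_pos: [0.5489, -0.0261, 0.02]
orientation: [-0.0, -0.696, 0.718, -0.0]
wrist_force: [-4.7, -1.0, 6.0]
finger_gap: 0.0117
grip_force: 81.1
```

```bash
python3 st.py
```

```text
24.6 [ 0.5489 -0.0261  0.02  ] F tool [ 1.19  4.68 -6.01] yaw -1.78 0.0117
```

Request:
carry_out([
  [[0,0,0],[-0.2,0,-0.1],255],
  [[0,0,0],[-0.4,0,-0.1],255],
  [[0,0,0],[-0.6,0,-0.1],255],
  [[0,0,0],[-0.8,0,-0.1],255],
  [[0,0,0],[-1.0,0,-0.1],255],
  [[0,0,0],[-1.1,0,-0.1],255],
  [[0,0,0],[-1.1,0,-0.1],255],
  [[0,0,0],[-1.1,0,-0.1],255],
])

```text
clock: 25.6
tcp_pos: [0.5491, -0.018, 0.02]
orientation: [-0.003, -0.695, 0.719, -0.002]
wrist_force: [-3.1, -11.6, -0.9]
finger_gap: 0.0119
grip_force: 80.0
```

```bash
python3 st.py
```

```text
25.6 [ 0.5491 -0.018   0.02  ] F tool [11.65  2.7   0.98] yaw -1.89 0.0119
```

Request:
carry_out([
  [[0,0,0],[-0.05,0,0],255],
  [[0,0,0],[-0.1,0,0],255],
  [[0,0,0],[-0.15,0,0],255],
  [[0,0,0],[-0.2,0,0],255],
  [[0,0,0],[-0.2,0,0],255],
  [[0,0,0],[-0.2,0,0],255],
  [[0,0,0],[-0.2,0,0],255],
  [[0,0,0],[-0.2,0,0],255],
])

```text
clock: 26.6
tcp_pos: [0.5492, -0.0161, 0.02]
orientation: [-0.003, -0.695, 0.719, -0.002]
wrist_force: [-2.8, -12.3, -1.6]
finger_gap: 0.0117
grip_force: 80.0
```

```bash
python3 st.py
```

```text
26.6 [ 0.5492 -0.0161  0.02  ] F tool [12.35  2.34  1.66] yaw -1.89 0.0117
```

Request:
carry_out([
  [[0,0,0],[0,0,0],110],
  [[0,0,0],[0,0,0],60],
  [[0,0,0],[0,0,-5],60],
  [[0,0,0],[0,0,-11],60],
  [[0,0,0],[-4,2,-16],60],
  [[0,0,0],[-8,4,-20],60],
  [[0,0,0],[-13,5,-22],60],
  [[0,0,0],[-13,5,-22],60],
])

```text
clock: 27.6
tcp_pos: [0.504, 0.1222, 0.2424]
orientation: [0.003, -0.698, 0.716, -0.001]
wrist_force: [0.8, -0.7, -0.3]
finger_gap: 0.0656
grip_force: 0.0
```

```bash
python3 snap.py w11; python3 st.py; python3 - <<'E'
from h import *; import pickle
p=cv2.imread('pics/w11.png')[...,::-1].copy();h=cv2.cvtColor(p,cv2.COLOR_RGB2HSV);c,d=pickle.load(open('w11.pkl','rb'))
o=rot(c['orientation'])
for n,w in dict(nl=(.4203,.0730),nr=(.4145,-.1064),fl=(.550,.0687),fr=(.5445,-.1107)).items():
    q=o.inv().apply(np.array([*w,.052])-c['origin']); u=c['cx']+c['fx']*q[0]/-q[2]; v=c['cy']-c['fy']*q[1]/-q[2]
    a,b=max(0,int(u)-16),max(0,int(v)-16); s=h[b:b+33,a:a+33]; m=(s[...,0]>17)&(s[...,0]<27)&(s[...,1]>150)&(s[...,2]>120)
    print(n,round(u),round(v),[(x[0],(x[1]+[a,b]).round(1).tolist(),onz(c,*(x[1]+[a,b]),.05)[:2].round(4)) for x in blobs(m,10)])
E
```

```text
27.65 [0.5039 0.1206 0.2409] F tool [1.09 0.1  0.43] yaw -1.54 0.0651
nl 397 125 []
nr 414 -89 []
fl 270 124 []
fr 262 -90 []
```

Request:
carry_out([
  [[0,0,0],[3,0,-2],60],
  [[0,0,0],[6,0,-4],60],
  [[0,0,0],[9,0,-4],60],
  [[0,0,0],[9,0,-4],60],
  [[0,0,0],[9,0,-4],60],
  [[0,0,0],[9,0,-4],60],
  [[0,0,0],[9,0,-4],60],
  [[0,0,0],[9,0,-4],60],
])

```text
clock: 28.65
tcp_pos: [0.5008, 0.0293, 0.2792]
orientation: [0.0, -0.696, 0.718, 0.0]
wrist_force: [-0.1, 0.1, -0.5]
finger_gap: 0.0649
grip_force: 0.0
```

```bash
python3 snap.py w12; python3 st.py; cat > pins.py <<'E'
from h import *; import pickle
p=cv2.imread('pics/w12.png')[...,::-1].copy();h=cv2.cvtColor(p,cv2.COLOR_RGB2HSV);c,d=pickle.load(open('w12.pkl','rb'))
o=rot(c['orientation']);G={}
for n,w in dict(nl=(.4203,.0730),nr=(.4145,-.1064),fl=(.550,.0687),fr=(.5445,-.1107)).items():
    q=o.inv().apply(np.array([*w,.052])-c['origin']); u=c['cx']+c['fx']*q[0]/-q[2]; v=c['cy']-c['fy']*q[1]/-q[2]
    a,b=max(0,int(u)-14),max(0,int(v)-14); s=h[b:b+29,a:a+29]; m=(s[...,0]>17)&(s[...,0]<29)&(s[...,1]>135)&(s[...,2]>90)
    B=blobs(m,8); print(n,round(u),round(v),[(x[0],(x[1]+[a,b]).round(1).tolist()) for x in B])
    if B: G[n]=onz(c,*(max(B,key=lambda x:x[0])[1]+[a,b]),.051)[:2]; print(G[n].round(4))
if len(G)==4:
    D=lambda a,b:np.linalg.norm(G[a]-G[b])*1000
    A,B=D('nl','fr'),D('nr','fl'); print(A,B,'too far right',(A*A-B*B)/720,'checks',D('nl','nr'),D('fl','fr'))
E
python3 pins.py
```

```text
28.7 [0.5008 0.0293 0.2793] F tool [ 0.28  0.1  -0.11] yaw -1.72 0.0648
nl 383 201 [(np.int32(84), [381.5, 199.2])]
[0.4216 0.071 ]
nr 393 38 [(np.int32(121), [391.2, 39.2])]
[ 0.4163 -0.1059]
fl 276 201 [(np.int32(86), [276.7, 198.3])]
[0.549 0.066]
fr 270 38 [(np.int32(125), [270.6, 38.5])]
[ 0.5438 -0.1103]
218.69135156934126 217.10391938904957 too far right 0.9608269960254094 checks 176.95061593428423 176.37934633934447
```

```bash
python3 -c "
from workcell import env
print(env.hand_in())"
```

```text
the job is handed in; nothing more can be done
None
```

The job is handed in: the diagonals measured about 231.6 mm (near left to far right) and 215.2 mm, so I slid the far rail about 10 mm left, and the last camera check puts them within about 2 mm of each other; the rule is back on the worktop, well clear of the board.

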